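# Clear the cutting mat into the scrap tray

## Robot

A 7-joint arm with a two-finger parallel gripper is mounted at the origin on a cart in front of the work surface, level with it; the furniture and walls round the work are solid. World frame = base frame: x ahead of the robot, y to its left, z up, the work surface at z = 0. Lengths are in m, angles in rad, forces in N, time in s.
With the tool pointing down it reaches from about 0.425 to 0.875 m from the base axis. Payload 4.7 kg.
Tool frame: the origin (TCP) lies on the centre line of the jaws, within the pads' length; the fingertips stand ahead of it and the grasp point (between the pads) lies 8 mm behind it (ctrl.finger_overhang is the x of the fingertips in the tool frame, in m); x points along the fingers, z is the direction in which the jaws open and shut, and the axes are right-handed (so a half turn about x gives the same grasp; the last joint's range is limited). The gripper opens to 87 mm and grips with 3 to 60 N. Pads are 19 mm wide; open, the fingers measure 117 mm over their backs; the gripper's body (75 mm by 190 mm) begins 51 mm behind the grasp point.
Start: joints at [-1.131, 0.321, -0.07, 1.45, 0.023, 1.371, -0.057], TCP at [0.269, 0.592, 0.234] pointing down, gripper open.
Joint ranges: [-2.86, 2.86], [-0.3, 2.09], [-1.38, 1.24], [0.06, 2.45], [-1.56, 4.7], [0.09, 2.05], [-2.69, 2.69]. Speed limits (rad/s): [2.57, 2.57, 3.14, 3.14, 3.14, 3.14, 3.14].

## Interface

Orientations are given as a rotation vector (axis times angle).
In Python, from bench import readout, viewer, job, nets, ctrl gives the robot as it stands.
- The arm moves only by the shell command python3 -m creep 'ROWS' [FORCE]. ROWS is JSON, a list of rows, each an object with "linear": the shift along the tool's x, y, z in m, a list of three; "twist": the turn, a rotation vector about the tool's x, y, z in degrees, a list of three; "fingers": the gripper's target within -1 to 1 (shut at 1, half-way at 0, fully open at -1). A call has 1 to 8 rows; each row is the pose to reach, as a shift and turn from the pose commanded when the call began, along the tool's axes at that moment; what a row does not reach only later rows make up. A row lasts 1/12 s, in which the tool goes at most 41.7 mm and 7.16 degrees, less where a joint would pass 70% of its speed; a pose out of reach is approached as far as the arm can. A call with a gripper value outside its range is refused whole. The fingers move at their own pace and stop on an object; FORCE is the grip in N (left out, the last holds). Time passes only in rows, so rows that repeat a pose let the fingers close. It gives the time, the measured TCP pose, the force and the opening at its end, in the units of the state.
- readout.get_state(): the state, without advancing time (a new reading comes with each control period).
- viewer.get_image(name): name is "scene" or "top"; returns (picture, depth): 420x560x3 uint8, red, green, blue; 420x560 float32, m along the optical axis (not along the pixel's ray), 0 where there is no reading.
- viewer.camera_params(name): a dict with "K" (3x3 intrinsics, pixels), "cam_to_world" (4x4, takes a point from camera to world coordinates). Camera axes: x right, y down, z forward; pixel columns grow to the right and rows downward; lengths in m; the calibration is good to about 2 mm. A picture is of the moment at which its call begins. camera_params takes no time and is no camera call.
- job.close_job(): hands the job in, once; it reports no verdict.
Trained networks look in the newest picture that a camera, given by its name, has taken for a name from the list of things; names that differ only in an ending like _2 or _b are one class to them, and where a whole thing is asked for, a point or a joint stands for the part that bears it (a point fixed in the world has none). Each returns a list of dicts, best first, with "conf" (0 to 1); they miss things now and then, are a little off and sometimes report something else, mostly with a low value. They report only what shows in the picture. A call takes as long as a camera call.
- nets.boxes_of(camera, label): "centre" ([x, y, z] in m, in world coordinates, good to about 4 mm: the middle of the surface that is visible of it).
- nets.place_of(camera, label): "centre" ([x, y, z] in m, in world coordinates, good to about 4 mm: a listed point, or the origin of a listed thing).
The state is a dict: "time": time; "joint_positions": joint angles; "qd": joint speeds; "joint_torque": joint torques, N m; "position": TCP position; "tool_rot": TCP orientation; "ft_force": force on the tool from outside, world axes, zero at the start; "torque": the same for the moment, N m; "grip_width": opening from 0.0 (shut) to 1.0 (fully open).
Only numpy, scipy, OpenCV 4.12 (cv2) and the standard library are available. Lean on these libraries where they do the work, as an engineer would, in place of code of your own. Each camera call takes 0.05 s, during which the arm holds its last target.

## Task

Clear the foam-board offcuts off the cutting mat without picking anything up: with your fingertips push the scrap tray's front plate outwards until the tray is fully open, sweep all three offcuts over the mat's edge into the tray, then push the tray fully shut again with the offcuts in it. Do not lift the offcuts, and leave the little wooden stair on the mat (its glue is still setting) and the things standing on the bench where they are.

Things in the scene. Friction and masses are not known exactly. Their poses are not given: they have to be found in the camera images.
- mat_center (a point): Centre of the top face of the green cutting mat on the fixed plywood cutting station (260 mm deep along its x, 320 mm wide along its y, mat top 77 mm above the bench). The axes are those of the station: x towards its back edge, y to its left, z up. An aluminium stop 10 mm wide and 8 mm high runs along the back at x = +112 to +122 mm. The station's right end (y = -160 mm) is where the scrap tray slides out, towards -y; the mat reaches right to that edge, without a lip.
- mat_edge (a point): Middle of the mat's right edge, at mat height (station x = 0, y = -160 mm). What is swept past it along -y falls into the tray when the tray is open. Axes as mat_center.
- tray_floor (a point): Middle of the inner floor of the grey-blue scrap tray, 6 mm above the bench; axes parallel to the station's, moves with the tray. Inside, the tray is 218 mm wide (x from -109 to +109 mm), 190 mm long (y from -95 mm at its front plate to +95 mm at its back wall) and its walls are 44 mm high. It slides under the mat: the space above its floor there is 56 mm high.
- tray_front (a point): Middle of the top edge of the tray's front plate, half-way through its thickness. The plate is 6 mm thick along y, 234 mm wide along x and stands 25 mm above the mat, so that its upper part can be pushed from either side: from the mat's side to open the tray, from outside to shut it. With the tray shut its inner face is 3 mm beyond the mat's edge. The top edge is rounded.
- scrap_tray (a joint): How far the tray is pulled out, m: 0 = fully shut, 0.120 = fully open (stop at each end). It slides stiffly (about 2 N) and stays where it is left.
- offcut_a: Foam-board offcut, black faces and white core, 34 mm (its x) by 50 mm (its y) by 5 mm, 12 g, lying flat on the mat; origin in the middle of its underside.
- offcut_b: A second foam-board offcut like the first, 34 x 50 x 5 mm; origin in the middle of its underside.
- offcut_strip: Narrower foam-board offcut, black faces and white core, 26 mm (its x) by 62 mm (its y) by 5 mm, lying flat on the mat; origin in the middle of its underside.
- stair: Small five-step wooden model stair, 84 mm (its x) by 64 mm (its y) by 48 mm high, standing on the left back part of the mat; origin in the middle of its underside. Must not be pushed.
- jar_bronze: Bronze paint jar with black lid, 48 mm across, 66 mm high, on the bench; origin at the middle of its foot. Bystander.
- ink_dropper: Amber dropper bottle, 34 mm across, 96 mm high, on the bench; origin at the middle of its foot. Bystander.
- glue_bottle: White glue bottle with black cap, 57 mm across, 173 mm high, on the bench left of the station; origin at the middle of its foot. Bystander.
- sanding_block: Wooden sanding block, 43 x 71 x 24 mm, lying on the bench left of the station; origin at the middle of its underside. Bystander.

How it is judged:
On the way, in this order (a step that is already met when the one before it is completed fails the run):
1. the tray is pushed fully open (to within 8 mm of its stop) (value of joint scrap_tray above 0.112 m), for 0.1 s.
2. all three offcuts lie in the tray while it is still out (at least 80 mm) (x of offcut_a in the frame of tray_floor between -0.109 and 0.109 m and y of offcut_a in the frame of tray_floor between -0.096 and 0.096 m and z of each of offcut_a, offcut_b, offcut_strip in the frame of tray_floor below 0.044 m and linear speed of each of offcut_a, offcut_b, offcut_strip below 0.03 m/s and x of offcut_b in the frame of tray_floor between -0.109 and 0.109 m and y of offcut_b in the frame of tray_floor between -0.096 and 0.096 m and x of offcut_strip in the frame of tray_floor between -0.109 and 0.109 m and y of offcut_strip in the frame of tray_floor between -0.096 and 0.096 m and value of joint scrap_tray above 0.08 m), for 0.2 s.
At the end, for the whole second after the job is handed in: All three offcuts rest inside the scrap tray, below the top of its side walls; the tray is shut to within 5 mm; the stair is within 8 mm and each bystander within 15 mm of where it stood (x of offcut_a in the frame of tray_floor between -0.109 and 0.109 m and y of offcut_a in the frame of tray_floor between -0.096 and 0.096 m and z of each of offcut_a, offcut_b, offcut_strip in the frame of tray_floor below 0.044 m and linear speed of each of offcut_a, offcut_b, offcut_strip below 0.03 m/s and x of offcut_b in the frame of tray_floor between -0.109 and 0.109 m and y of offcut_b in the frame of tray_floor between -0.096 and 0.096 m and x of offcut_strip in the frame of tray_floor between -0.109 and 0.109 m and y of offcut_strip in the frame of tray_floor between -0.096 and 0.096 m and value of joint scrap_tray below 0.005 m and distance of stair from where it was at the start of the episode below 0.008 m and distance of each of jar_bronze, ink_dropper, glue_bottle, sanding_block from where it was at the start of the episode below 0.015 m); the robot touches nothing.
It fails at once if an offcut is lifted: raised level more than 12 mm off the mat, or anyhow more than 35 mm ((height (world z) of offcut_a above 0.089 m and angle between offcut_a's own z axis and vertical below 0.3 rad) or (height (world z) of offcut_b above 0.089 m and angle between offcut_b's own z axis and vertical below 0.3 rad) or (height (world z) of offcut_strip above 0.089 m and angle between offcut_strip's own z axis and vertical below 0.3 rad) or height (world z) of any of offcut_a, offcut_b, offcut_strip above 0.112 m).
It fails at once if an offcut falls beside the tray or onto the bench ((height (world z) of offcut_a below 0.06 m and (x of offcut_a in the frame of tray_floor below -0.115 m or x of offcut_a in the frame of tray_floor above 0.115 m or y of offcut_a in the frame of tray_floor below -0.105 m or y of offcut_a in the frame of tray_floor above 0.105 m)) or (height (world z) of offcut_b below 0.06 m and (x of offcut_b in the frame of tray_floor below -0.115 m or x of offcut_b in the frame of tray_floor above 0.115 m or y of offcut_b in the frame of tray_floor below -0.105 m or y of offcut_b in the frame of tray_floor above 0.105 m)) or (height (world z) of offcut_strip below 0.06 m and (x of offcut_strip in the frame of tray_floor below -0.115 m or x of offcut_strip in the frame of tray_floor above 0.115 m or y of offcut_strip in the frame of tray_floor below -0.105 m or y of offcut_strip in the frame of tray_floor above 0.105 m))).
It fails at once if the stair is pushed more than 8 mm (distance of stair from where it was at the start of the episode above 0.008 m).
It fails at once if a bystander on the bench is pushed more than 15 mm (distance of any of jar_bronze, ink_dropper, glue_bottle, sanding_block from where it was at the start of the episode above 0.015 m).
It also fails if it takes over 70 s, if anything falls off the work surface, if the arm or the gripper's body presses on something with over 40 N, if the wrist force passes 120 N, or if a joint passes its speed limit or range.

## Working session

There is one attempt and no reset: what is moved stays moved. The work goes in short steps, Python scripts to look and compute and a shell command to move; the robot and the scene stay as the last step left them, time stands still between calls to the robot, and variables do not carry over. Pictures are saved under pics/ and viewed, and the job is handed in when it is done.

```bash
ls; mkdir -p pics; python3 - <<'E'
from bench import readout, viewer, nets, ctrl
import cv2, numpy as np
print(ctrl.finger_overhang)
s=readout.get_state(); print(s)
for c in("scene","top"):
    im,d=viewer.get_image(c); cv2.imwrite(f"pics/{c}0.png",im[:,:,::-1])
    p=viewer.camera_params(c); print(c,np.round(p["K"],1).tolist(),np.round(p["cam_to_world"],3).tolist())
for l in("mat_center","mat_edge","tray_front","tray_floor","offcut_a","offcut_strip","stair","jar_bronze","ink_dropper","glue_bottle","sanding_block"):
    print(l,[(np.round(r["centre"],3).tolist(),round(r["conf"],2)) for r in nets.place_of("top",l)][:4])
E
```

```text
pics
0.011
{'time': 0.0, 'joint_positions': array([-1.13089615,  0.32179467, -0.07008248,  1.45165547,  0.02261629,
        1.37078194, -0.05690981]), 'qd': array([-0.00113004, -0.00027644, -0.00151313, -0.0010967 ,  0.00018871,
       -0.00117471,  0.00043995]), 'joint_torque': array([-2.75285765e-04, -4.91305304e+01, -4.03793771e-01, -3.12531495e+01,
       -6.37492631e-02,  4.39831743e-02,  1.67648582e-04]), 'position': array([0.2683187 , 0.59146526, 0.23248967]), 'tool_rot': array([-0.89120562,  1.38258406,  0.88940236]), 'ft_force': array([-0.09672816, -0.39151183,  1.08643132]), 'torque': array([ 0.03656112, -0.00029715,  0.04142846]), 'grip_width': 1.0016562332694732}
scene [[439.1, 0.0, 271.6], [0.0, 439.1, 202.3], [0.0, 0.0, 1.0]] [[0.72, -0.502, 0.48, -0.038], [-0.694, -0.534, 0.483, -0.592], [0.014, -0.68, -0.733, 0.988], [0.0, 0.0, 0.0, 1.0]]
top [[513.8, 0.0, 280.2], [0.0, 513.8, 210.6], [0.0, 0.0, 1.0]] [[0.024, -0.982, 0.189, 0.275], [-1.0, -0.028, -0.015, 0.006], [0.02, -0.188, -0.982, 1.446], [0.0, 0.0, 0.0, 1.0]]
mat_center [([0.577, 0.079, 0.076], 0.68), ([0.547, -0.111, 0.105], 0.65)]
mat_edge [([0.548, -0.074, 0.077], 0.66)]
tray_front [([0.544, -0.074, 0.075], 0.68), ([0.547, -0.108, 0.101], 0.62)]
tray_floor [([0.543, -0.111, 0.103], 0.54)]
offcut_a [([0.528, 0.015, 0.076], 0.71), ([0.608, -0.022, 0.079], 0.59)]
offcut_strip [([0.532, 0.196, 0.07], 0.54)]
stair [([0.635, 0.149, 0.079], 0.72)]
jar_bronze []
ink_dropper [([0.414, -0.362, 0.002], 0.73)]
glue_bottle [([0.563, 0.396, -0.003], 0.88)]
sanding_block [([0.468, 0.34, -0.002], 0.94), ([0.527, 0.017, 0.076], 0.6)]
```

View pics/top0.png

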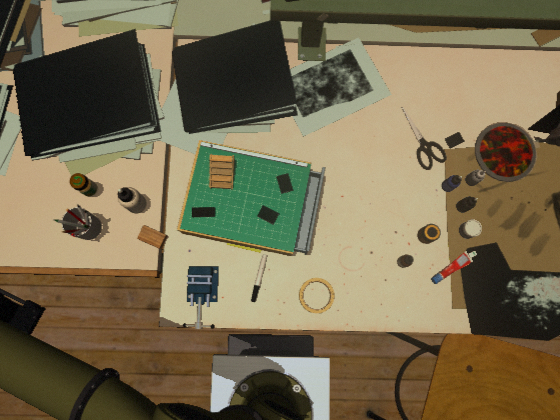

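View pics/scene0.png

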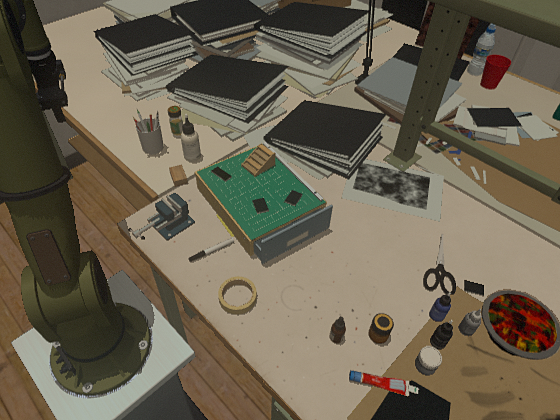

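The top view shows the station turned about -10°. The offcuts are at (285,183), (268,214) and (203,212), the stair at (221,171) and the tray front at (312,210). Next I measure.

```bash
cat > h.py <<'E'
import cv2, numpy as np
from bench import readout, viewer, nets, ctrl
def proj(cam,uv,z):
    p=viewer.camera_params(cam);K=np.array(p["K"]);T=np.array(p["cam_to_world"])
    uv=np.atleast_2d(uv).astype(float)
    r=np.c_[(uv[:,0]-K[0,2])/K[0,0],(uv[:,1]-K[1,2])/K[1,1],np.ones(len(uv))]@T[:3,:3].T
    return T[:3,3]+r*((z-T[2,3])/r[:,2])[:,None]
def cloud(cam,d):
    p=viewer.camera_params(cam);K=np.array(p["K"]);T=np.array(p["cam_to_world"])
    v,u=np.indices(d.shape)
    P=np.stack([(u-K[0,2])/K[0,0]*d,(v-K[1,2])/K[1,1]*d,d],-1)
    return P@T[:3,:3].T+T[:3,3]
E
python3 - <<'E'
from h import *
for cam in("top","scene"):
    im,d=viewer.get_image(cam); P=cloud(cam,d)
    hsv=cv2.cvtColor(im,cv2.COLOR_RGB2HSV)
    roi=(abs(P[...,0]-.58)<.2)&(abs(P[...,1]-.08)<.25)&(P[...,2]>.05)&(P[...,2]<.1)
    g=((hsv[...,0]>60)&(hsv[...,0]<90)&(hsv[...,1]>120)&roi).astype(np.uint8)
    n,L,S,C=cv2.connectedComponentsWithStats(g); k=1+S[1:,4].argmax(); g=(L==k).astype(np.uint8)
    ys,xs=np.nonzero(g); W=proj(cam,np.c_[xs,ys],.077)
    print(cam,"mat z",np.median(P[g>0][:,2]))
    R=cv2.minAreaRect((W[:,:2]*1000).astype(np.float32)); print(R, np.round(cv2.boxPoints(R)))
    hull=cv2.fillConvexPoly(np.zeros_like(g),cv2.convexHull(np.c_[xs,ys].astype(np.int32)),1)
    b=((hsv[...,2]<70)&(hull>0)).astype(np.uint8)
    n,L,S,C=cv2.connectedComponentsWithStats(b)
    for i in range(1,n):
        if S[i,4]<40: continue
        y,x=np.nonzero(L==i); Wb=proj(cam,np.c_[x,y],.082)
        print(" dark",S[i,4],C[i].round(),cv2.minAreaRect((Wb[:,:2]*1000).astype(np.float32)))
    # tray blue-grey z~0.102
    m=(P[...,2]>.092)&(P[...,2]<.108)&(abs(P[...,0]-.55)<.17)&(P[...,1]<0.0)&(P[...,1]>-.2)
    if m.sum()>20: print("plate top",m.sum(),cv2.minAreaRect((P[m][:,:2]*1000).astype(np.float32)))
    m=(P[...,2]>.095)&(P[...,2]<.14)&(abs(P[...,0]-.62)<.12)&(P[...,1]>0.05)&(P[...,1]<.26)
    if m.sum()>20: print("stair",m.sum(),cv2.minAreaRect((P[m][:,:2]*1000).astype(np.float32)),P[m].max(0))
E
```

```text
top mat z 0.07622508069809153
((574.8787231445312, 79.64051055908203), (309.44403076171875, 243.29541015625), 79.91651153564453) [[428. -51.]
 [668. -94.]
 [722. 211.]
 [482. 253.]]
 dark 210 [284. 183.] ((613.5003051757812, -23.387367248535156), (50.20252990722656, 32.18059539794922), 19.1894588470459)
 dark 222 [268. 214.] ((525.1328125, 19.55752182006836), (48.507015228271484, 33.92729187011719), 63.08814239501953)
 dark 223 [203. 212.] ((528.3380126953125, 193.5469970703125), (24.6935977935791, 59.63227462768555), 1.618402361869812)
plate top 264 ((543.3948364257812, -108.78585815429688), (8.564628601074219, 231.5155487060547), 79.87252044677734)
stair 551 ((642.6722412109375, 147.68344116210938), (64.745361328125, 71.36426544189453), 88.69145965576172) [0.67761591 0.1802829  0.13050411]
scene mat z 0.07635052265047026
((575.4119873046875, 79.98460388183594), (309.5602111816406, 246.76316833496094), 79.9903335571289) [[427. -51.]
 [670. -94.]
 [724. 211.]
 [481. 254.]]
 dark 131 [221. 173.] ((527.2574462890625, 194.60089111328125), (26.860872268676758, 63.412132263183594), 2.382680892944336)
 dark 151 [293. 197.] ((613.328125, -22.819923400878906), (50.33356475830078, 34.843807220458984), 19.351821899414062)
 dark 159 [260. 205.] ((524.8663940429688, 20.981281280517578), (49.66856002807617, 35.1990852355957), 64.05839538574219)
plate top 307 ((542.3661499023438, -107.71288299560547), (11.305620193481445, 234.6571044921875), 80.00479125976562)
stair 420 ((640.8173217773438, 148.51333618164062), (72.01432800292969, 68.0315170288086), 1.5490680932998657) [0.6769453  0.18270293 0.12583891]
```

```bash
cat >> h.py <<'E'
from scipy.spatial.transform import Rotation as Ro
a=np.deg2rad(-10)
EX=np.array([np.cos(a),np.sin(a),0]);EY=np.array([-np.sin(a),np.cos(a),0])
E0=np.array([.548,-.0735,0]); C=E0+.16*EY
def st(p): p=np.asarray(p);return np.array([(p-C)@EX,(p-C)@EY,p[2]])
def w(q): return C*[1,1,0]+q[0]*EX+q[1]*EY+[0,0,q[2]]
def where():
    s=readout.get_state();R=Ro.from_rotvec(s["tool_rot"])
    print("t",round(s["time"],2),"st(mm)",(st(s["position"])*1000).round(1),"F",s["ft_force"].round(1),"w",round(float(s["grip_width"]),2))
    return s,R
def goal(q,sgn=None):
    s,R=where()
    for g in ((1,-1) if sgn is None else (sgn,)):
        x=np.array([0,0,-1.]);z=g*EX;y=np.cross(z,x)
        Rt=Ro.from_matrix(np.c_[x,y,z])
        print(g,"lin",np.round(R.inv().apply(w(q)-s["position"]),4).tolist(),"twist",np.round(np.rad2deg((R.inv()*Rt).as_rotvec()),2).tolist())
E
python3 - <<'E'
from h import *
goal([0,-.172,.24])
print(readout.get_state()["joint_positions"])
print(Ro.from_rotvec(readout.get_state()["tool_rot"]).as_matrix().round(3))
im,d=viewer.get_image("top");P=cloud("top",d)
# stop strip and heights around the left pots
m=(P[...,1]>.3)&(P[...,1]<.6)&(P[...,0]>.25)&(P[...,0]<.7)&(P[...,2]<.25)&(P[...,2]>.02)
for x0 in np.arange(.25,.7,.05):
    print(round(x0,2),[round(float(np.max(np.where(m&(abs(P[...,0]-x0-.025)<.025)&(abs(P[...,1]-y0-.025)<.025),P[...,2],0))),2) for y0 in np.arange(.3,.6,.05)])
E
```

```text
t 0.75 st(mm) [-390.8  446.8  233.6] F [-0.  -0.2 -0.4] w 1.0
1 lin [-0.0064, -0.5324, -0.5022] twist [75.6, 0.01, -0.0]
-1 lin [-0.0064, -0.5324, -0.5022] twist [-104.4, 0.0, 0.01]
[-1.13086734  0.32094505 -0.07011296  1.45051919  0.02259172  1.3708104
 -0.0568952 ]
[[ 0.    -0.911  0.413]
 [ 0.     0.413  0.911]
 [-1.    -0.     0.   ]]
0.25 [0.0, 0.0, 0.0, 0.0, 0.0, 0.0]
0.3 [0.0, 0.0, 0.0, 0.0, 0.0, 0.0]
0.35 [0.0, 0.0, 0.0, 0.0, 0.0, 0.0]
0.4 [0.03, 0.02, 0.0, 0.0, 0.15, 0.0]
0.45 [0.03, 0.03, 0.0, 0.14, 0.14, 0.14]
0.5 [0.0, 0.14, 0.14, 0.14, 0.14, 0.1]
0.55 [0.0, 0.17, 0.14, 0.0, 0.11, 0.0]
0.6 [0.0, 0.0, 0.0, 0.0, 0.11, 0.03]
0.65 [0.0, 0.04, 0.04, 0.06, 0.13, 0.13]
```

```bash
python3 -m creep '[{"linear":[-0.03,-0.03,-0.03],"twist":[5,0,0],"fingers":0.5},{"linear":[-0.03,-0.055,-0.055],"twist":[10,0,0],"fingers":0.5},{"linear":[-0.03,-0.08,-0.08],"twist":[15,0,0],"fingers":0.5},{"linear":[-0.03,-0.105,-0.105],"twist":[20,0,0],"fingers":0.5},{"linear":[-0.03,-0.13,-0.13],"twist":[24,0,0],"fingers":0.5},{"linear":[-0.03,-0.155,-0.155],"twist":[28,0,0],"fingers":0.5},{"linear":[-0.03,-0.18,-0.175],"twist":[32,0,0],"fingers":0.5},{"linear":[-0.03,-0.2,-0.2],"twist":[36,0,0],"fingers":0.5}]' && python3 -c "
from h import *
goal([0,-.172,.24],1)"
```

```text
time: 1.47
position: [0.3693, 0.3255, 0.2638]
tool_rot: [-0.401, 1.532, 0.402]
ft_force: [-0.0, -0.8, -0.9]
grip_width: 0.476
t 1.47 st(mm) [-245.3  201.9  263.8] F [-0.  -0.8 -0.9] w 0.48
1 lin [0.0237, -0.4446, -0.0474] twist [39.34, 0.07, -0.04]
```

```bash
python3 -m creep '[{"linear":[0,-0.035,0],"twist":[5,0,0],"fingers":0.5},{"linear":[0,-0.07,-0.005],"twist":[10,0,0],"fingers":0.5},{"linear":[0,-0.105,-0.01],"twist":[15,0,0],"fingers":0.5},{"linear":[0,-0.14,-0.015],"twist":[20,0,0],"fingers":0.5},{"linear":[0,-0.175,-0.02],"twist":[25,0,0],"fingers":0.5},{"linear":[0,-0.21,-0.025],"twist":[30,0,0],"fingers":0.5},{"linear":[0,-0.245,-0.03],"twist":[35,0,0],"fingers":0.5},{"linear":[0,-0.28,-0.035],"twist":[39.3,0,0],"fingers":0.5}]' && python3 -c "
from h import *
goal([0,-.172,.14],1)"
```

```text
time: 2.13
position: [0.4763, 0.0648, 0.264]
tool_rot: [0.137, 1.566, -0.135]
ft_force: [1.4, 0.7, -0.8]
grip_width: 0.249
t 2.13 st(mm) [-94.6 -36.3 264. ] F [ 1.4  0.7 -0.8] w 0.25
1 lin [0.1239, -0.136, 0.0944] twist [0.07, 0.05, -0.05]
```

```bash
python3 -m creep '[{"linear":[0,-0.034,0.024],"twist":[0,0,0],"fingers":0.5},{"linear":[0,-0.068,0.047],"twist":[0,0,0],"fingers":0.5},{"linear":[0.02,-0.102,0.07],"twist":[0,0,0],"fingers":0.5},{"linear":[0.05,-0.136,0.094],"twist":[0,0,0],"fingers":0.5},{"linear":[0.09,-0.136,0.094],"twist":[0,0,0],"fingers":0.5},{"linear":[0.12,-0.136,0.094],"twist":[0,0,0],"fingers":0.5},{"linear":[0.124,-0.136,0.094],"twist":[0,0,0],"fingers":0.5}]' && python3 - <<'E'
from h import *
goal([0,-.172,.095],1)
for c in("scene","top"):
    im,d=viewer.get_image(c); cv2.imwrite(f"pics/{c}1.png",im[:,:,::-1])
E
```

```text
time: 2.72
position: [0.5412, -0.0843, 0.1333]
tool_rot: [0.134, 1.578, -0.136]
ft_force: [-1.3, 0.7, -0.4]
grip_width: 0.251
t 2.72 st(mm) [  -4.8 -171.8  133.3] F [-1.3  0.7 -0.4] w 0.25
1 lin [0.0382, -0.0001, 0.0053] twist [0.16, -0.62, 0.15]
```

View pics/scene1.png

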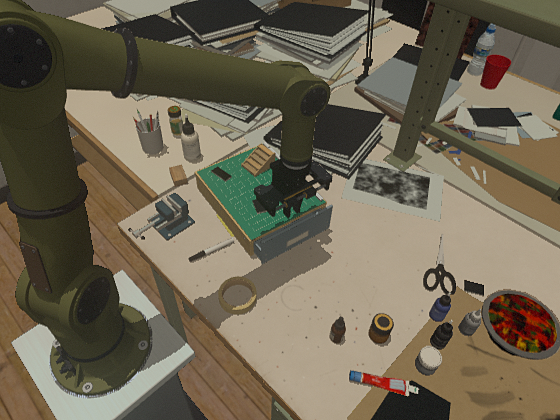

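View pics/top1.png

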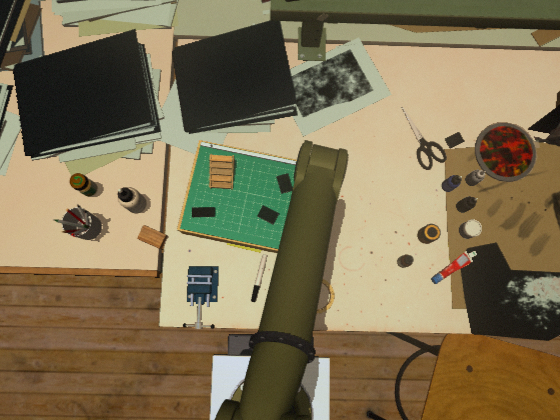

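The scene view has the gripper hovering over the mat's edge, just inside the plate (about (290,205)). I lower it and push the plate outwards.

```bash
python3 -m creep '[{"linear":[0.02,0,0.003],"twist":[0,0,0],"fingers":0.5},{"linear":[0.037,0,0.003],"twist":[0,0,0],"fingers":0.5},{"linear":[0.037,0,0.003],"twist":[0,0,0],"fingers":0.5},{"linear":[0.037,-0.01,0.003],"twist":[0,0,0],"fingers":0.5},{"linear":[0.037,-0.02,0.003],"twist":[0,0,0],"fingers":0.5},{"linear":[0.037,-0.03,0.003],"twist":[0,0,0],"fingers":0.5},{"linear":[0.037,-0.04,0.003],"twist":[0,0,0],"fingers":0.5},{"linear":[0.037,-0.05,0.003],"twist":[0,0,0],"fingers":0.5}]' && python3 - <<'E'
from h import *
goal([0,-.272,.096],1)
E
```

```text
time: 3.48
position: [0.541, -0.1345, 0.1041]
tool_rot: [0.134, 1.564, -0.133]
ft_force: [1.0, 2.3, 2.0]
grip_width: 0.25
t 3.48 st(mm) [   3.7 -221.3  104.1] F [1.  2.3 2. ] w 0.25
1 lin [0.008, -0.0507, -0.004] twist [0.27, 0.16, -0.05]
```

```bash
python3 -m creep '[{"linear":[0.003,0,0],"twist":[0,0,0],"fingers":0.5},{"linear":[0.007,-0.008,0],"twist":[0,0,0],"fingers":0.5},{"linear":[0.007,-0.016,0],"twist":[0,0,0],"fingers":0.5},{"linear":[0.007,-0.024,0],"twist":[0,0,0],"fingers":0.5},{"linear":[0.007,-0.032,0],"twist":[0,0,0],"fingers":0.5}]' && python3 - <<'E'
from h import *
goal([0,-.275,.096],1)
im,d=viewer.get_image("scene"); cv2.imwrite("pics/scene2.png",cv2.resize(im[120:300,170:410,::-1],None,fx=3,fy=3))
P=cloud("scene",d)
Q=np.stack([(P-C)@EX,(P-C)@EY,P[...,2]],-1)
m=(Q[...,2]>.097)&(Q[...,2]<.106)&(abs(Q[...,0])<.13)&(abs(Q[...,0])>.06)&(Q[...,1]<-.15)&(Q[...,1]>-.32)
if m.any(): print(m.sum(),np.percentile(Q[m],[5,50,95],axis=0).round(3))
E
```

```text
time: 3.9
position: [0.5344, -0.1651, 0.0949]
tool_rot: [0.133, 1.568, -0.132]
ft_force: [1.2, 2.0, -1.8]
grip_width: 0.248
t 3.9 st(mm) [   2.5 -252.6   94.9] F [ 1.2  2.  -1.8] w 0.25
1 lin [-0.001, -0.0224, -0.0026] twist [0.32, -0.06, -0.01]
124 [[-0.111 -0.271  0.098]
 [-0.066 -0.267  0.101]
 [ 0.108 -0.263  0.104]]
```

View pics/scene2.png

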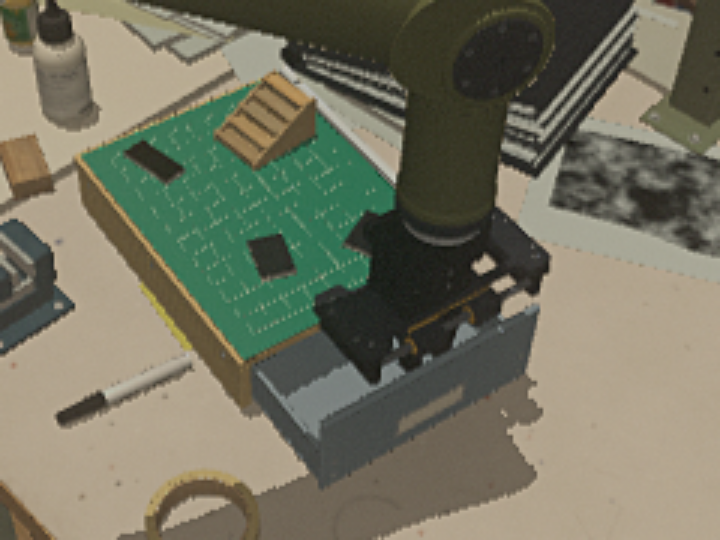

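The tray is opening, with the plate now at y = -267 mm against -286 mm fully open. I keep pushing.

```bash
python3 -m creep '[{"linear":[0,-0.006,0],"twist":[0,0,0],"fingers":0.5},{"linear":[0,-0.012,0],"twist":[0,0,0],"fingers":0.5},{"linear":[0,-0.018,0],"twist":[0,0,0],"fingers":0.5},{"linear":[0,-0.022,0],"twist":[0,0,0],"fingers":0.5},{"linear":[0,-0.025,0],"twist":[0,0,0],"fingers":0.5},{"linear":[0,-0.025,0],"twist":[0,0,0],"fingers":0.5}]' && python3 - <<'E'
from h import *
goal([0,-.278,.096],1)
im,d=viewer.get_image("scene")
P=cloud("scene",d)
Q=np.stack([(P-C)@EX,(P-C)@EY,P[...,2]],-1)
m=(Q[...,2]>.097)&(Q[...,2]<.106)&(abs(Q[...,0])<.13)&(abs(Q[...,0])>.06)&(Q[...,1]<-.15)&(Q[...,1]>-.32)
if m.any(): print(m.sum(),np.percentile(Q[m],[5,50,95],axis=0).round(3))
E
```

```text
time: 4.45
position: [0.5308, -0.1842, 0.0952]
tool_rot: [0.138, 1.569, -0.125]
ft_force: [-0.6, 12.1, 1.9]
grip_width: 0.247
t 4.45 st(mm) [   2.3 -272.    95.2] F [-0.6 12.1  1.9] w 0.25
1 lin [-0.0008, -0.006, -0.0023] twist [0.4, -0.16, -0.46]
133 [[-0.113 -0.29   0.098]
 [-0.065 -0.287  0.101]
 [ 0.109 -0.282  0.104]]
```

```bash
python3 -m creep '[{"linear":[0,0.006,0],"twist":[0,0,0],"fingers":0.5},{"linear":[-0.03,0.01,0.005],"twist":[0,0,0],"fingers":0.5},{"linear":[-0.06,0.035,0.015],"twist":[0,0,0],"fingers":0.5},{"linear":[-0.06,0.075,0.025],"twist":[0,0,0],"fingers":0.5},{"linear":[-0.06,0.115,0.04],"twist":[0,0,0],"fingers":0.5},{"linear":[-0.06,0.155,0.054],"twist":[0,0,0],"fingers":0.5},{"linear":[-0.06,0.195,0.054],"twist":[0,0,0],"fingers":0.5},{"linear":[-0.06,0.23,0.054],"twist":[0,0,0],"fingers":0.5}]' && python3 -m creep '[{"linear":[0,0,0],"twist":[0,0,0],"fingers":0.5},{"linear":[0,0,0],"twist":[0,0,0],"fingers":0.5}]' && python3 - <<'E'
from h import *
goal([.056,-.050,.092],1)
im,d=viewer.get_image("scene")
cv2.imwrite("pics/scene3.png",cv2.resize(im[120:300,170:410,::-1],None,fx=3,fy=3))
E
```

```text
time: 5.17
position: [0.6242, 0.03, 0.1559]
tool_rot: [0.131, 1.564, -0.133]
ft_force: [-0.5, -0.0, 0.0]
grip_width: 0.252
time: 5.33
position: [0.6233, 0.0305, 0.1554]
tool_rot: [0.128, 1.566, -0.129]
ft_force: [-1.0, -0.5, 0.5]
grip_width: 0.246
t 5.33 st(mm) [ 56.1 -44.5 155.4] F [-1.  -0.5  0.5] w 0.25
1 lin [0.0634, -0.0055, -0.0002] twist [0.61, 0.05, 0.06]
```

View pics/scene3.png

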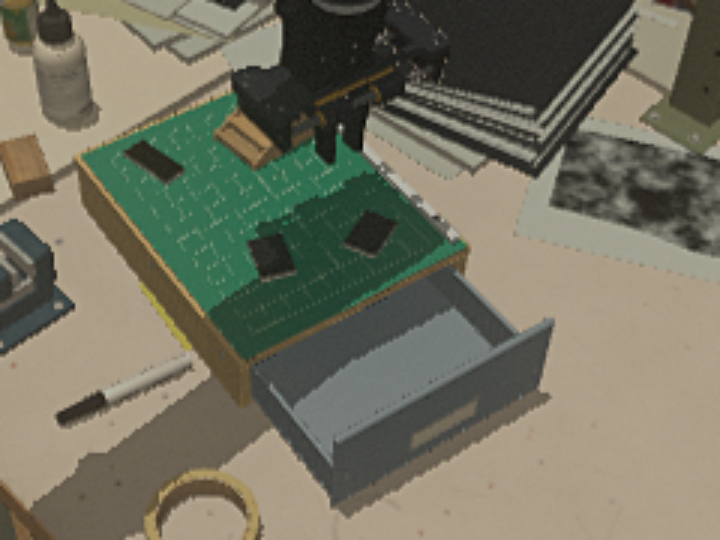

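The tray stands fully open and all three offcuts are untouched on the mat. I go down behind the right-back offcut.

```bash
python3 -m creep '[{"linear":[0.03,-0.002,0],"twist":[0,0,0],"fingers":0.5},{"linear":[0.05,-0.002,0],"twist":[0,0,0],"fingers":0.5},{"linear":[0.062,-0.002,0],"twist":[0,0,0],"fingers":0.5},{"linear":[0.064,-0.002,0],"twist":[0,0,0],"fingers":0.5},{"linear":[0.064,-0.002,0],"twist":[0,0,0],"fingers":0.5},{"linear":[0.064,-0.002,0],"twist":[0,0,0],"fingers":0.5}]' && python3 - <<'E'
from h import *
where()
E
```

```text
time: 5.88
position: [0.6231, 0.0252, 0.0928]
tool_rot: [0.134, 1.565, -0.134]
ft_force: [0.7, -0.3, 0.0]
grip_width: 0.25
t 5.88 st(mm) [ 56.8 -49.8  92.8] F [ 0.7 -0.3  0. ] w 0.25
```

```bash
python3 -m creep '[{"linear":[0.0025,0,0],"twist":[0,0,0],"fingers":0.5},{"linear":[0.0025,-0.008,0],"twist":[0,0,0],"fingers":0.5},{"linear":[0.0025,-0.016,0],"twist":[0,0,0],"fingers":0.5},{"linear":[0.0025,-0.024,0],"twist":[0,0,0],"fingers":0.5},{"linear":[0.0025,-0.032,0],"twist":[0,0,0],"fingers":0.5},{"linear":[0.0025,-0.04,0],"twist":[0,0,0],"fingers":0.5},{"linear":[0.0025,-0.048,0],"twist":[0,0,0],"fingers":0.5}]' && python3 - <<'E'
from h import *
where()
im,d=viewer.get_image("scene")
cv2.imwrite("pics/scene4.png",cv2.resize(im[120:300,170:410,::-1],None,fx=3,fy=3))
E
```

```text
time: 6.47
position: [0.614, -0.0223, 0.0892]
tool_rot: [0.133, 1.566, -0.133]
ft_force: [-0.4, 1.0, 0.3]
grip_width: 0.252
t 6.47 st(mm) [ 56.1 -98.1  89.2] F [-0.4  1.   0.3] w 0.25
```

View pics/scene4.png

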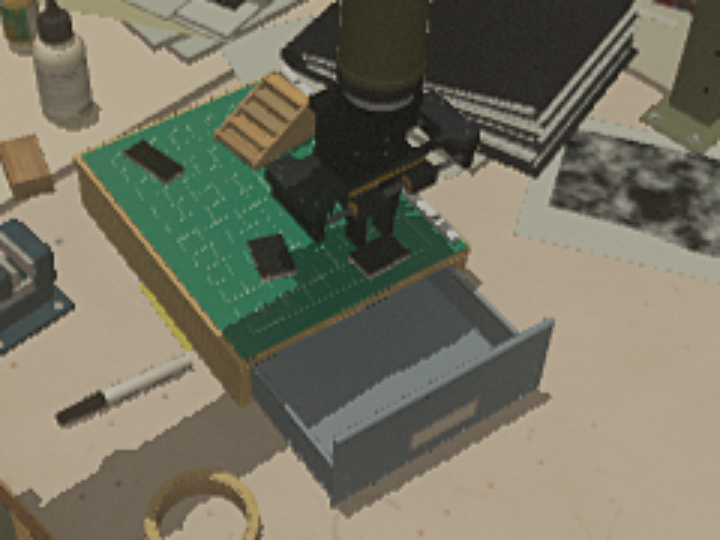

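The two fingertips have squared the offcut up and are pushing it. I continue over the edge.

```bash
python3 -m creep '[{"linear":[0,-0.01,0],"twist":[0,0,0],"fingers":0.5},{"linear":[0,-0.02,0],"twist":[0,0,0],"fingers":0.5},{"linear":[0,-0.03,0],"twist":[0,0,0],"fingers":0.5},{"linear":[0,-0.04,0],"twist":[0,0,0],"fingers":0.5},{"linear":[0,-0.05,0],"twist":[0,0,0],"fingers":0.5},{"linear":[0,-0.06,0],"twist":[0,0,0],"fingers":0.5},{"linear":[0,-0.07,0],"twist":[0,0,0],"fingers":0.5},{"linear":[0,-0.08,0],"twist":[0,0,0],"fingers":0.5}]' && python3 -m creep '[{"linear":[0,0,0],"twist":[0,0,0],"fingers":0.5},{"linear":[0,0,0],"twist":[0,0,0],"fingers":0.5},{"linear":[-0.03,0,0],"twist":[0,0,0],"fingers":0.5},{"linear":[-0.06,0,0],"twist":[0,0,0],"fingers":0.5}]' && python3 - <<'E'
from h import *
goal([-.039,-.025,.15],1)
im,d=viewer.get_image("scene")
cv2.imwrite("pics/scene5.png",cv2.resize(im[120:300,170:410,::-1],None,fx=3,fy=3))
E
```

```text
time: 7.18
position: [0.6005, -0.1011, 0.0891]
tool_rot: [0.133, 1.567, -0.133]
ft_force: [0.4, -0.0, -0.0]
grip_width: 0.248
time: 7.52
position: [0.5992, -0.0985, 0.1477]
tool_rot: [0.132, 1.572, -0.132]
ft_force: [0.5, -0.0, 1.7]
grip_width: 0.252
t 7.52 st(mm) [  54.8 -175.8  147.7] F [ 0.5 -0.   1.7] w 0.25
1 lin [-0.0019, 0.1514, -0.0928] twist [0.37, -0.28, 0.02]
```

View pics/scene5.png

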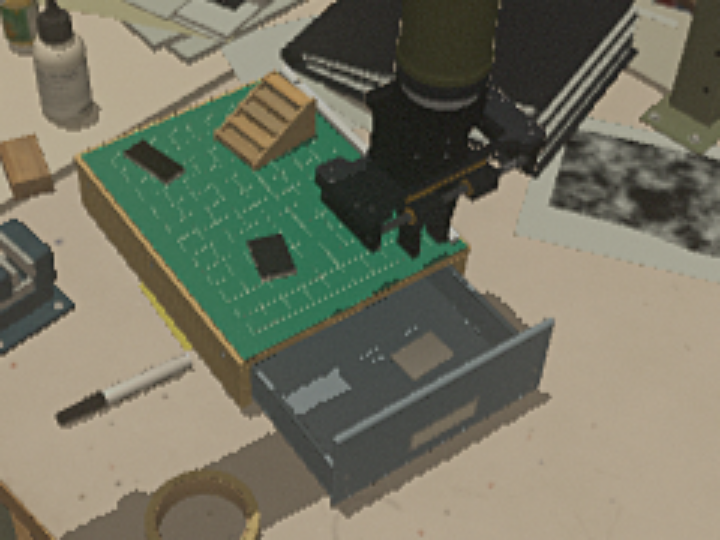

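The first offcut has gone over and lies in the tray around crop pixel (422,353), lighter side up. Now the second.

```bash
python3 -m creep '[{"linear":[0,0.035,-0.02],"twist":[0,0,0],"fingers":0.5},{"linear":[0,0.07,-0.04],"twist":[0,0,0],"fingers":0.5},{"linear":[0,0.105,-0.06],"twist":[0,0,0],"fingers":0.5},{"linear":[0,0.14,-0.08],"twist":[0,0,0],"fingers":0.5},{"linear":[0,0.151,-0.093],"twist":[0,0,0],"fingers":0.5},{"linear":[0.03,0.151,-0.093],"twist":[0,0,0],"fingers":0.5},{"linear":[0.05,0.151,-0.093],"twist":[0,0,0],"fingers":0.5},{"linear":[0.056,0.151,-0.093],"twist":[0,0,0],"fingers":0.5}]' && python3 -m creep '[{"linear":[0,0,0],"twist":[0,0,0],"fingers":0.5},{"linear":[0,0,0],"twist":[0,0,0],"fingers":0.5}]' && python3 - <<'E'
from h import *
where()
im,d=viewer.get_image("scene")
cv2.imwrite("pics/scene6.png",cv2.resize(im[120:300,170:410,::-1],None,fx=3,fy=3))
P=cloud("scene",d)
Q=np.stack([(P-C)@EX,(P-C)@EY,P[...,2]],-1)
for u,v in((422,353),(410,345),(440,355)): print(Q[120+v//3,170+u//3].round(3), im[120+v//3,170+u//3])
E
```

```text
time: 8.23
position: [0.5321, 0.066, 0.0903]
tool_rot: [0.13, 1.571, -0.132]
ft_force: [-1.0, -0.3, 0.6]
grip_width: 0.247
time: 8.4
position: [0.5349, 0.0647, 0.0936]
tool_rot: [0.133, 1.566, -0.133]
ft_force: [1.0, -0.2, 1.3]
grip_width: 0.25
t 8.4 st(mm) [-36.9 -26.2  93.6] F [ 1.  -0.2  1.3] w 0.25
[ 0.049 -0.196  0.008] [181 172 152]
[ 0.044 -0.184  0.008] [185 174 151]
[ 0.059 -0.211  0.012] [182 172 153]
```

View pics/scene6.png

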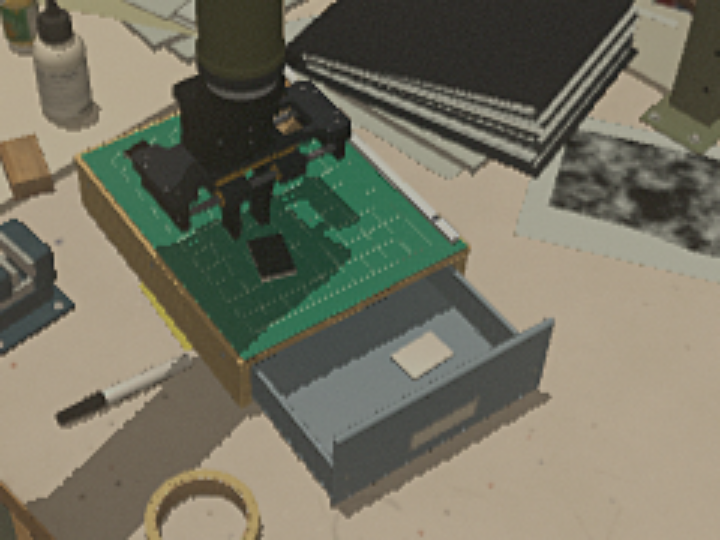

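Offcut one lies flat on the tray floor (z about 8 mm), and the fingers stand behind offcut two. I sweep.

```bash
python3 -m creep '[{"linear":[0.003,0,-0.002],"twist":[0,0,0],"fingers":0.5},{"linear":[0.0035,-0.008,-0.002],"twist":[0,0,0],"fingers":0.5},{"linear":[0.0035,-0.016,-0.002],"twist":[0,0,0],"fingers":0.5},{"linear":[0.0035,-0.024,-0.002],"twist":[0,0,0],"fingers":0.5},{"linear":[0.0035,-0.032,-0.002],"twist":[0,0,0],"fingers":0.5},{"linear":[0.0035,-0.04,-0.002],"twist":[0,0,0],"fingers":0.5},{"linear":[0.0035,-0.048,-0.002],"twist":[0,0,0],"fingers":0.5},{"linear":[0.0035,-0.056,-0.002],"twist":[0,0,0],"fingers":0.5}]' && python3 - <<'E'
from h import *
where()
im,d=viewer.get_image("scene")
cv2.imwrite("pics/scene7.png",cv2.resize(im[120:300,170:410,::-1],None,fx=3,fy=3))
E
```

```text
time: 9.12
position: [0.5229, 0.0087, 0.0897]
tool_rot: [0.133, 1.566, -0.133]
ft_force: [-1.3, -0.5, 0.3]
grip_width: 0.249
t 9.12 st(mm) [-39.  -83.4  89.7] F [-1.3 -0.5  0.3] w 0.25
```

View pics/scene7.png

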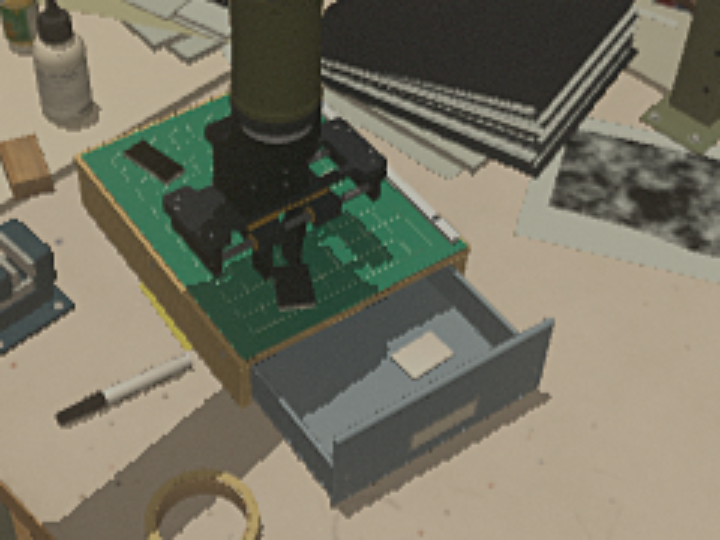

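```bash
python3 -m creep '[{"linear":[0,-0.012,0],"twist":[0,0,0],"fingers":0.5},{"linear":[0,-0.024,0],"twist":[0,0,0],"fingers":0.5},{"linear":[0,-0.036,0],"twist":[0,0,0],"fingers":0.5},{"linear":[0,-0.048,0],"twist":[0,0,0],"fingers":0.5},{"linear":[0,-0.06,0],"twist":[0,0,0],"fingers":0.5},{"linear":[0,-0.072,0],"twist":[0,0,0],"fingers":0.5},{"linear":[0,-0.084,0],"twist":[0,0,0],"fingers":0.5},{"linear":[0,-0.096,0],"twist":[0,0,0],"fingers":0.5}]' && python3 -m creep '[{"linear":[0,0,0],"twist":[0,0,0],"fingers":0.5},{"linear":[0,0,0],"twist":[0,0,0],"fingers":0.5},{"linear":[-0.03,0,0],"twist":[0,0,0],"fingers":0.5},{"linear":[-0.065,0,0],"twist":[0,0,0],"fingers":0.5}]' && python3 - <<'E'
from h import *
goal([-.066,.148,.155],1)
im,d=viewer.get_image("scene")
cv2.imwrite("pics/scene8.png",cv2.resize(im[120:300,170:410,::-1],None,fx=3,fy=3))
E
```

```text
time: 9.83
position: [0.5066, -0.0862, 0.0896]
tool_rot: [0.133, 1.567, -0.133]
ft_force: [0.0, -0.2, 0.3]
grip_width: 0.252
time: 10.17
position: [0.5047, -0.0838, 0.1529]
tool_rot: [0.131, 1.573, -0.133]
ft_force: [-0.1, 0.1, 0.3]
grip_width: 0.248
t 10.17 st(mm) [ -40.8 -177.7  152.9] F [-0.1  0.1  0.3] w 0.25
1 lin [-0.0025, 0.3258, -0.0231] twist [0.37, -0.35, 0.09]
```

View pics/scene8.png

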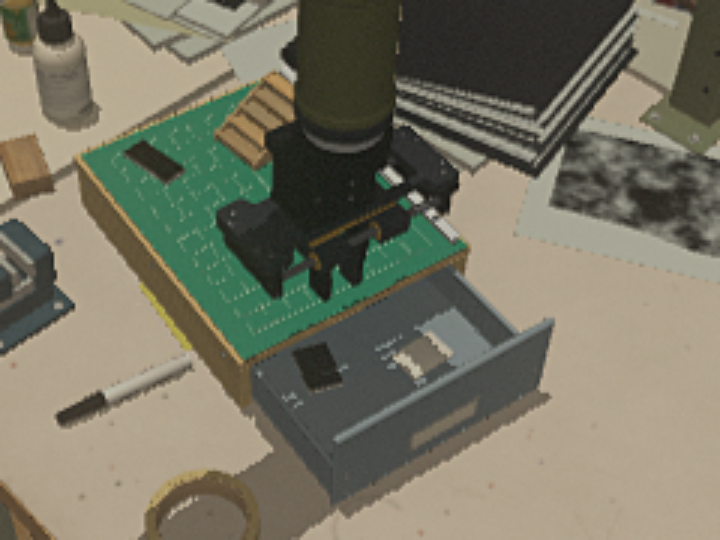

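Offcut two is in the tray, black side up, at crop pixel (318,365). Now the strip at the left front.

```bash
python3 -m creep '[{"linear":[-0.005,0.04,-0.01],"twist":[0,0,0],"fingers":0.85},{"linear":[-0.01,0.08,-0.02],"twist":[0,0,0],"fingers":0.85},{"linear":[-0.01,0.12,-0.025],"twist":[0,0,0],"fingers":0.85},{"linear":[-0.01,0.16,-0.026],"twist":[0,0,0],"fingers":0.85},{"linear":[-0.01,0.2,-0.026],"twist":[0,0,0],"fingers":0.85},{"linear":[-0.01,0.24,-0.026],"twist":[0,0,0],"fingers":0.85},{"linear":[-0.01,0.28,-0.026],"twist":[0,0,0],"fingers":0.85},{"linear":[-0.01,0.32,-0.026],"twist":[0,0,0],"fingers":0.85}]' && python3 -m creep '[{"linear":[0,0.007,0],"twist":[0,0,0],"fingers":0.85},{"linear":[0,0.007,0],"twist":[0,0,0],"fingers":0.85},{"linear":[0,0.007,0],"twist":[0,0,0],"fingers":0.85}]' && python3 - <<'E'
from h import *
goal([-.069,.150,.093],1)
im,d=viewer.get_image("scene")
cv2.imwrite("pics/scene9.png",cv2.resize(im[120:300,170:410,::-1],None,fx=3,fy=3))
im,d=viewer.get_image("top")
cv2.imwrite("pics/top9.png",cv2.resize(im[120:280,160:360,::-1],None,fx=3,fy=3))
E
```

```text
time: 10.88
position: [0.5347, 0.2382, 0.1645]
tool_rot: [0.132, 1.567, -0.131]
ft_force: [1.2, -0.4, 0.9]
grip_width: 0.077
time: 11.13
position: [0.5359, 0.2422, 0.1641]
tool_rot: [0.131, 1.567, -0.132]
ft_force: [-0.4, -0.8, 0.4]
grip_width: 0.076
t 11.13 st(mm) [-66.7 148.8 164.1] F [-0.4 -0.8  0.4] w 0.08
1 lin [0.0711, 0.0013, -0.0023] twist [0.41, -0.02, 0.06]
```

View pics/scene9.png

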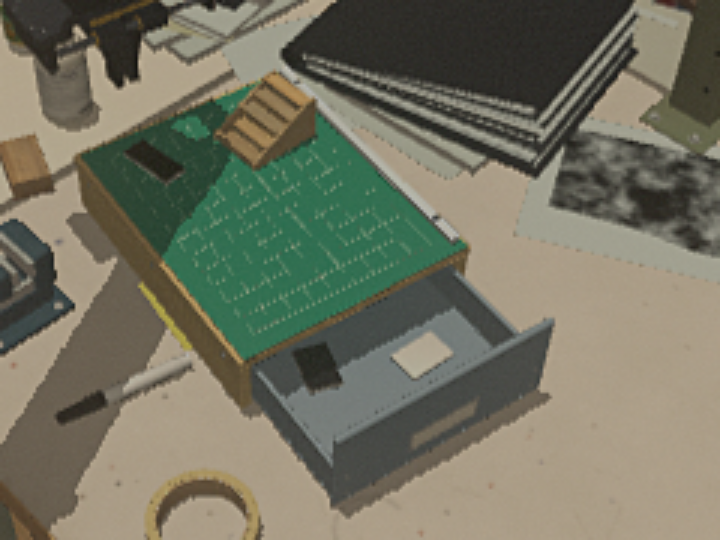

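View pics/top9.png

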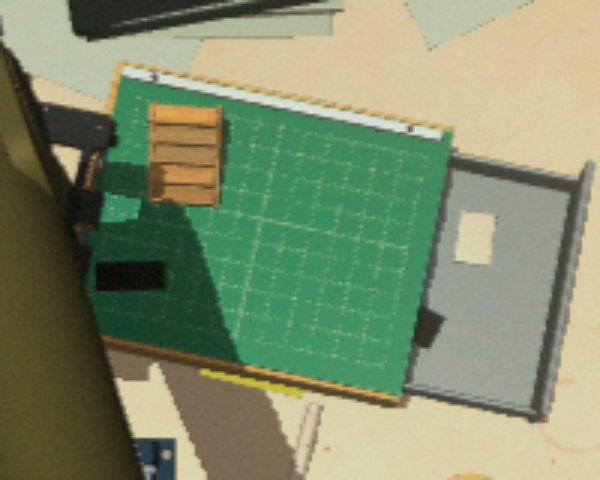

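Both offcuts are in the tray, the second just below the mat edge. The strip still lies at its place with the fingers behind its left end. I go down.

```bash
python3 -m creep '[{"linear":[0.035,0.001,-0.002],"twist":[0,0,0],"fingers":0.85},{"linear":[0.06,0.001,-0.002],"twist":[0,0,0],"fingers":0.85},{"linear":[0.071,0.001,-0.002],"twist":[0,0,0],"fingers":0.85},{"linear":[0.071,0.001,-0.002],"twist":[0,0,0],"fingers":0.85},{"linear":[0.071,0.001,-0.002],"twist":[0,0,0],"fingers":0.85}]' && python3 - <<'E'
from h import *
where()
im,d=viewer.get_image("scene")
cv2.imwrite("pics/scene10.png",cv2.resize(im[120:300,170:410,::-1],None,fx=3,fy=3))
E
```

```text
time: 11.65
position: [0.5349, 0.242, 0.094]
tool_rot: [0.134, 1.567, -0.134]
ft_force: [-0.3, 0.1, 0.5]
grip_width: 0.076
t 11.65 st(mm) [-67.7 148.4  94. ] F [-0.3  0.1  0.5] w 0.08
```

View pics/scene10.png

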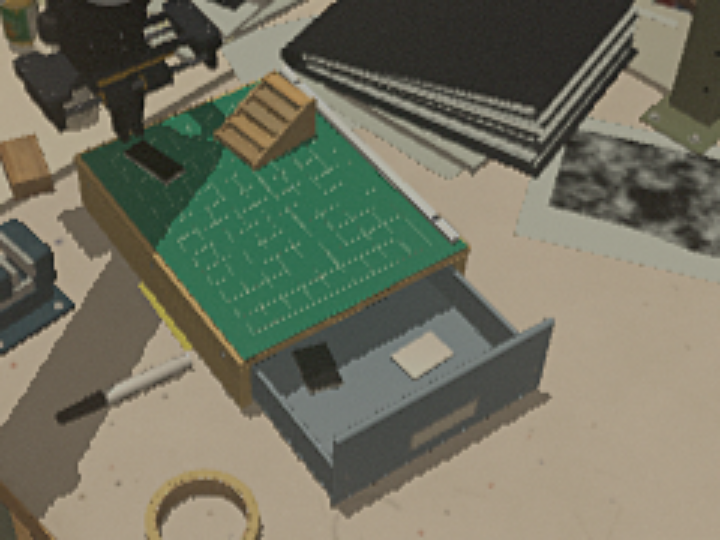

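```bash
python3 -m creep '[{"linear":[0.004,0,-0.002],"twist":[0,0,0],"fingers":0.85},{"linear":[0.0045,-0.007,-0.002],"twist":[0,0,0],"fingers":0.85},{"linear":[0.0045,-0.014,-0.002],"twist":[0,0,0],"fingers":0.85},{"linear":[0.0045,-0.021,-0.002],"twist":[0,0,0],"fingers":0.85},{"linear":[0.0045,-0.028,-0.002],"twist":[0,0,0],"fingers":0.85},{"linear":[0.0045,-0.035,-0.002],"twist":[0,0,0],"fingers":0.85},{"linear":[0.0045,-0.042,-0.002],"twist":[0,0,0],"fingers":0.85},{"linear":[0.0045,-0.05,-0.002],"twist":[0,0,0],"fingers":0.85}]' && python3 - <<'E'
from h import *
where()
im,d=viewer.get_image("scene")
cv2.imwrite("pics/scene11.png",cv2.resize(im[120:300,170:410,::-1],None,fx=3,fy=3))
E
```

```text
time: 12.37
position: [0.5241, 0.1935, 0.0892]
tool_rot: [0.133, 1.567, -0.133]
ft_force: [0.3, -0.4, 0.2]
grip_width: 0.073
t 12.37 st(mm) [-69.9  98.8  89.2] F [ 0.3 -0.4  0.2] w 0.07
```

View pics/scene11.png

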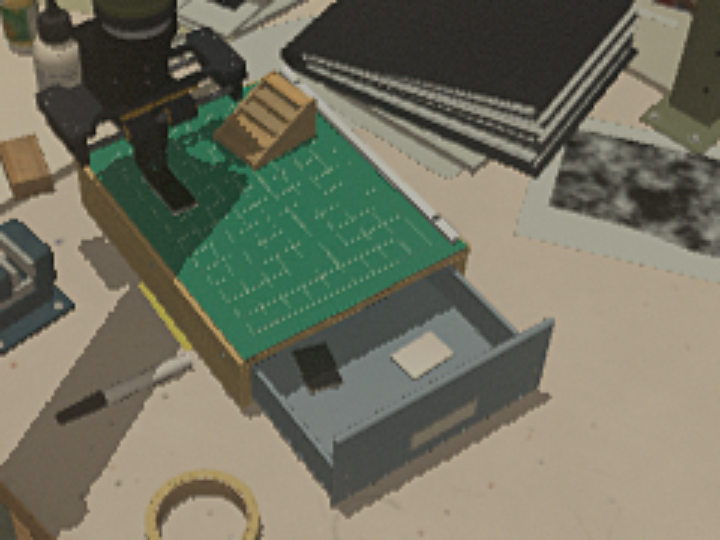

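The strip has squared up along the station's y axis, so I continue straight.

```bash
python3 -m creep '[{"linear":[0,-0.009,0],"twist":[0,0,0],"fingers":0.85},{"linear":[0,-0.018,0],"twist":[0,0,0],"fingers":0.85},{"linear":[0,-0.027,0],"twist":[0,0,0],"fingers":0.85},{"linear":[0,-0.036,0],"twist":[0,0,0],"fingers":0.85},{"linear":[0,-0.045,0],"twist":[0,0,0],"fingers":0.85},{"linear":[0,-0.054,0],"twist":[0,0,0],"fingers":0.85},{"linear":[0,-0.063,0],"twist":[0,0,0],"fingers":0.85},{"linear":[0,-0.072,0],"twist":[0,0,0],"fingers":0.85}]' && python3 -m creep '[{"linear":[0,-0.009,0],"twist":[0,0,0],"fingers":0.85},{"linear":[0,-0.018,0],"twist":[0,0,0],"fingers":0.85},{"linear":[0,-0.027,0],"twist":[0,0,0],"fingers":0.85},{"linear":[0,-0.036,0],"twist":[0,0,0],"fingers":0.85},{"linear":[0,-0.045,0],"twist":[0,0,0],"fingers":0.85},{"linear":[0,-0.054,0],"twist":[0,0,0],"fingers":0.85},{"linear":[0,-0.063,0],"twist":[0,0,0],"fingers":0.85},{"linear":[0,-0.072,0],"twist":[0,0,0],"fingers":0.85}]' && python3 - <<'E'
from h import *
where()
im,d=viewer.get_image("scene")
cv2.imwrite("pics/scene12.png",cv2.resize(im[120:300,170:410,::-1],None,fx=3,fy=3))
E
```

```text
time: 13.08
position: [0.5119, 0.1222, 0.0891]
tool_rot: [0.133, 1.567, -0.133]
ft_force: [-0.2, 0.9, -0.3]
grip_width: 0.076
time: 13.75
position: [0.4998, 0.0514, 0.0891]
tool_rot: [0.133, 1.567, -0.133]
ft_force: [0.7, 0.8, -0.5]
grip_width: 0.071
t 13.75 st(mm) [-69.2 -45.4  89.1] F [ 0.7  0.8 -0.5] w 0.07
```

View pics/scene12.png

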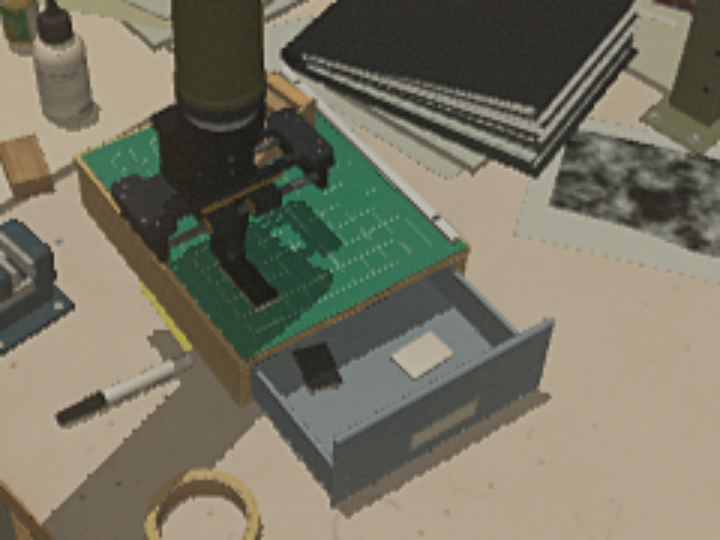

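```bash
python3 -m creep '[{"linear":[0,-0.009,0],"twist":[0,0,0],"fingers":0.85},{"linear":[0,-0.018,0],"twist":[0,0,0],"fingers":0.85},{"linear":[0,-0.027,0],"twist":[0,0,0],"fingers":0.85},{"linear":[0,-0.036,0],"twist":[0,0,0],"fingers":0.85},{"linear":[0,-0.045,0],"twist":[0,0,0],"fingers":0.85},{"linear":[0,-0.054,0],"twist":[0,0,0],"fingers":0.85},{"linear":[0,-0.063,0],"twist":[0,0,0],"fingers":0.85},{"linear":[0,-0.072,0],"twist":[0,0,0],"fingers":0.85}]' && python3 -m creep '[{"linear":[0,-0.012,0],"twist":[0,0,0],"fingers":0.85},{"linear":[0,-0.024,0],"twist":[0,0,0],"fingers":0.85},{"linear":[0,-0.036,0],"twist":[0,0,0],"fingers":0.85},{"linear":[0,-0.048,0],"twist":[0,0,0],"fingers":0.85},{"linear":[0,-0.06,0],"twist":[0,0,0],"fingers":0.85},{"linear":[0,-0.06,0],"twist":[0,0,0],"fingers":0.85},{"linear":[-0.03,-0.06,0],"twist":[0,0,0],"fingers":0.85},{"linear":[-0.06,-0.06,0],"twist":[0,0,0],"fingers":0.85}]' && python3 -m creep '[{"linear":[-0.03,0.02,0],"twist":[0,0,0],"fingers":0.85},{"linear":[-0.03,0.05,0],"twist":[0,0,0],"fingers":0.85}]' && python3 - <<'E'
from h import *
goal([0,-.32,.18],1)
im,d=viewer.get_image("scene")
cv2.imwrite("pics/scene13.png",cv2.resize(im[120:300,170:410,::-1],None,fx=3,fy=3))
E
```

```text
time: 14.47
position: [0.4876, -0.0197, 0.0891]
tool_rot: [0.133, 1.567, -0.133]
ft_force: [0.0, 0.2, 0.1]
grip_width: 0.073
time: 15.13
position: [0.4758, -0.0781, 0.1482]
tool_rot: [0.133, 1.571, -0.134]
ft_force: [1.6, 0.3, 0.6]
grip_width: 0.074
time: 15.3
position: [0.4896, -0.0311, 0.1852]
tool_rot: [0.139, 1.556, -0.136]
ft_force: [1.5, -0.2, 0.5]
grip_width: 0.076
t 15.3 st(mm) [ -64.9 -128.4  185.2] F [ 1.5 -0.2  0.5] w 0.08
1 lin [0.0053, -0.1915, 0.065] twist [-0.06, 0.58, -0.16]
```

View pics/scene13.png

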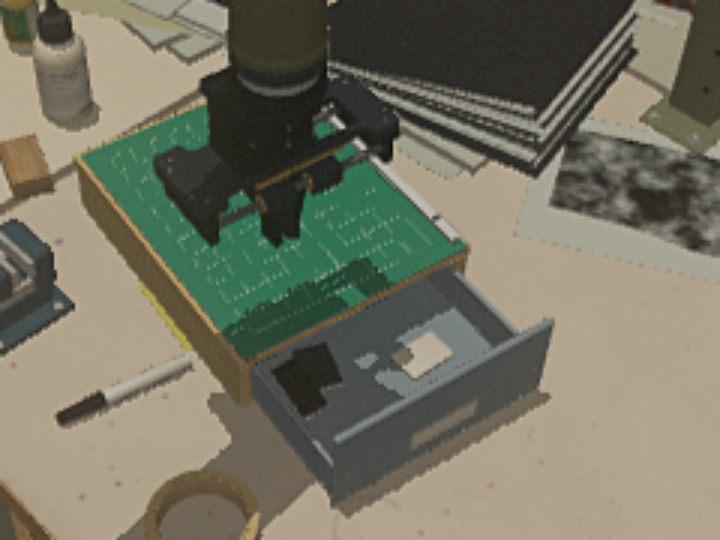

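All three are in the tray. I check their heights before shutting.

```bash
python3 - <<'E'
from h import *
im,d=viewer.get_image("scene")
P=cloud("scene",d);Q=np.stack([(P-C)@EX,(P-C)@EY,P[...,2]],-1)
for u,v in((280,375),(295,395),(310,410),(320,360),(318,345),(335,380),(300,355),(422,353)):
    r,c=120+v//3,170+u//3; print((u,v),Q[r,c].round(3),im[r,c])
m=(Q[...,1]<-.165)&(Q[...,1]>-.275)&(abs(Q[...,0])<.1)&(Q[...,2]>.016)&(Q[...,2]<.09)
print(m.sum(), Q[m][:10].round(3))
E
```

```text
(280, 375) [-0.081 -0.151  0.015] [39 33 26]
(295, 395) [-0.079 -0.173  0.01 ] [37 37 28]
(310, 410) [-0.078 -0.196  0.013] [36 36 27]
(320, 360) [-0.039 -0.153  0.009] [40 43 37]
(318, 345) [-0.029 -0.139  0.01 ] [33 35 27]
(335, 380) [-0.039 -0.179  0.01 ] [38 36 32]
(300, 355) [-0.05  -0.14   0.013] [39 38 33]
(422, 353) [ 0.049 -0.196  0.007] [182 172 152]
18 [[-0.063 -0.169  0.017]
 [-0.063 -0.174  0.018]
 [-0.069 -0.173  0.017]
 [-0.065 -0.176  0.016]
 [-0.063 -0.179  0.018]
 [-0.072 -0.177  0.018]
 [-0.062 -0.183  0.018]
 [-0.071 -0.18   0.017]
 [-0.069 -0.182  0.017]
 [-0.065 -0.187  0.02 ]]
```

All the offcuts lie at 7–20 mm height, well below the walls. The gripper goes over the plate to the outside.

```bash
python3 -m creep '[{"linear":[0,-0.03,0.01],"twist":[0,0,0],"fingers":0.5},{"linear":[0,-0.07,0.02],"twist":[0,0,0],"fingers":0.5},{"linear":[0,-0.11,0.035],"twist":[0,0,0],"fingers":0.5},{"linear":[0,-0.15,0.05],"twist":[0,0,0],"fingers":0.5},{"linear":[0,-0.19,0.065],"twist":[0,0,0],"fingers":0.5},{"linear":[0,-0.19,0.065],"twist":[0,0,0],"fingers":0.5},{"linear":[0,-0.19,0.065],"twist":[0,0,0],"fingers":0.5}]' && python3 - <<'E'
from h import *
goal([0,-.315,.094],1)
E
```

```text
time: 15.98
position: [0.517, -0.2305, 0.1784]
tool_rot: [0.136, 1.568, -0.139]
ft_force: [0.6, -0.0, -0.3]
grip_width: 0.248
t 15.98 st(mm) [  -3.3 -320.   178.4] F [ 0.6 -0.  -0.3] w 0.25
1 lin [0.0843, 0.0052, 0.0034] twist [-0.04, -0.08, 0.13]
```

```bash
python3 -m creep '[{"linear":[0.035,0,0.003],"twist":[0,0,0],"fingers":0.5},{"linear":[0.065,0,0.003],"twist":[0,0,0],"fingers":0.5},{"linear":[0.084,0,0.003],"twist":[0,0,0],"fingers":0.5},{"linear":[0.084,0,0.003],"twist":[0,0,0],"fingers":0.5},{"linear":[0.084,0,0.003],"twist":[0,0,0],"fingers":0.5}]' && python3 - <<'E'
from h import *
goal([0,-.181,.094],1)
im,d=viewer.get_image("scene")
cv2.imwrite("pics/scene14.png",cv2.resize(im[120:300,170:410,::-1],None,fx=3,fy=3))
E
```

```text
time: 16.4
position: [0.5204, -0.2256, 0.0942]
tool_rot: [0.132, 1.569, -0.131]
ft_force: [0.2, 0.2, 0.5]
grip_width: 0.25
t 16.4 st(mm) [  -0.7 -314.5   94.2] F [0.2 0.2 0.5] w 0.25
1 lin [0.0003, 0.1335, 0.0017] twist [0.41, -0.16, -0.05]
```

View pics/scene14.png

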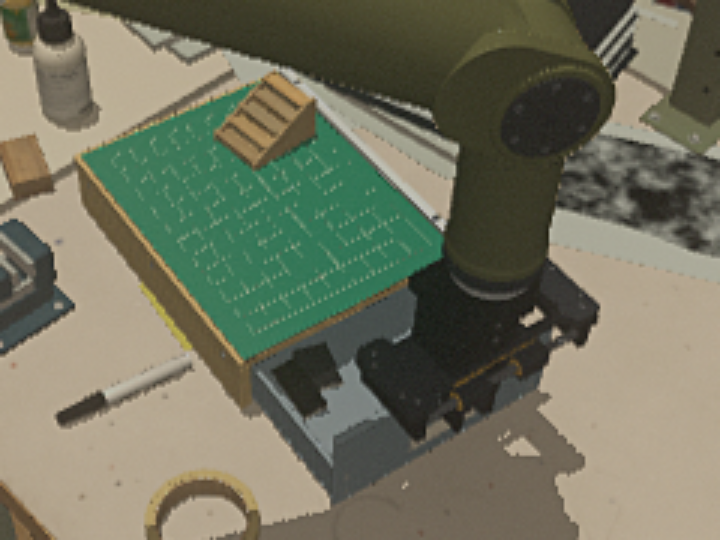

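```bash
python3 -m creep '[{"linear":[0,0.006,0],"twist":[0,0,0],"fingers":0.5},{"linear":[0,0.013,0],"twist":[0,0,0],"fingers":0.5},{"linear":[0,0.021,0],"twist":[0,0,0],"fingers":0.5},{"linear":[0,0.029,0],"twist":[0,0,0],"fingers":0.5},{"linear":[0,0.037,0],"twist":[0,0,0],"fingers":0.5},{"linear":[0,0.045,0],"twist":[0,0,0],"fingers":0.5},{"linear":[0,0.053,0],"twist":[0,0,0],"fingers":0.5},{"linear":[0,0.061,0],"twist":[0,0,0],"fingers":0.5}]' && python3 -m creep '[{"linear":[0,0.008,0],"twist":[0,0,0],"fingers":0.5},{"linear":[0,0.016,0],"twist":[0,0,0],"fingers":0.5},{"linear":[0,0.024,0],"twist":[0,0,0],"fingers":0.5},{"linear":[0,0.032,0],"twist":[0,0,0],"fingers":0.5},{"linear":[0,0.04,0],"twist":[0,0,0],"fingers":0.5},{"linear":[0,0.048,0],"twist":[0,0,0],"fingers":0.5},{"linear":[0,0.056,0],"twist":[0,0,0],"fingers":0.5}]' && python3 - <<'E'
from h import *
goal([0,-.178,.094],1)
E
```

```text
time: 17.12
position: [0.5318, -0.1664, 0.0953]
tool_rot: [0.133, 1.566, -0.133]
ft_force: [0.7, -3.7, 1.3]
grip_width: 0.25
time: 17.7
position: [0.5409, -0.1113, 0.095]
tool_rot: [0.133, 1.567, -0.133]
ft_force: [1.6, -2.8, -0.4]
grip_width: 0.252
t 17.7 st(mm) [  -0.5 -198.4   95. ] F [ 1.6 -2.8 -0.4] w 0.25
1 lin [0.001, 0.0204, 0.0006] twist [0.3, -0.01, 0.01]
```

```bash
python3 -m creep '[{"linear":[0,0.006,0],"twist":[0,0,0],"fingers":0.5},{"linear":[0,0.012,0],"twist":[0,0,0],"fingers":0.5},{"linear":[0,0.017,0],"twist":[0,0,0],"fingers":0.5},{"linear":[0,0.022,0],"twist":[0,0,0],"fingers":0.5},{"linear":[0,0.025,0],"twist":[0,0,0],"fingers":0.5},{"linear":[0,0.025,0],"twist":[0,0,0],"fingers":0.5}]' && python3 - <<'E'
from h import *
where()
E
```

```text
time: 18.2
position: [0.5439, -0.0929, 0.095]
tool_rot: [0.13, 1.567, -0.141]
ft_force: [-0.7, -12.2, 0.2]
grip_width: 0.25
t 18.2 st(mm) [  -0.7 -179.8   95. ] F [ -0.7 -12.2   0.2] w 0.25
```

Against the stop: 12 N at the expected y = -180 mm. I back off and check.

```bash
python3 -m creep '[{"linear":[0,0,0],"twist":[0,0,0],"fingers":0.5},{"linear":[0,-0.02,0],"twist":[0,0,0],"fingers":0.5},{"linear":[0,-0.045,0],"twist":[0,0,0],"fingers":0.5},{"linear":[-0.03,-0.075,0],"twist":[0,0,0],"fingers":0.5},{"linear":[-0.07,-0.105,0],"twist":[0,0,0],"fingers":0.5},{"linear":[-0.1,-0.14,0],"twist":[0,0,0],"fingers":0.5},{"linear":[-0.12,-0.17,0],"twist":[0,0,0],"fingers":0.5},{"linear":[-0.12,-0.17,0],"twist":[0,0,0],"fingers":0.5}]' && python3 - <<'E'
from h import *
where()
for cam in ("scene","top"):
    im,d=viewer.get_image(cam)
    cv2.imwrite(f"pics/{cam}15.png",cv2.resize(im[120:300,170:410,::-1],None,fx=3,fy=3))
    P=cloud(cam,d);Q=np.stack([(P-C)@EX,(P-C)@EY,P[...,2]],-1)
    m=(Q[...,2]>.095)&(Q[...,2]<.106)&(abs(Q[...,0])<.13)&(Q[...,1]<-.13)&(Q[...,1]>-.21)
    if m.any(): print("plate",m.sum(),np.percentile(Q[m],[5,50,95],axis=0).round(3).tolist())
    m=(P[...,2]>.095)&(P[...,2]<.14)&(abs(P[...,0]-.62)<.12)&(P[...,1]>0.05)&(P[...,1]<.26)
    if m.sum()>20: print("stair",m.sum(),cv2.minAreaRect((P[m][:,:2]*1000).astype(np.float32)),P[m].max(0))
    for l in("stair","jar_bronze","ink_dropper","glue_bottle","sanding_block"):
        print(l,[(np.round(r["centre"],3).tolist(),round(r["conf"],2)) for r in nets.place_of(cam,l)][:2])
E
```

```text
time: 18.87
position: [0.5157, -0.2617, 0.22]
tool_rot: [0.136, 1.56, -0.141]
ft_force: [-0.4, -1.6, 0.8]
grip_width: 0.249
t 18.87 st(mm) [   0.9 -351.   220. ] F [-0.4 -1.6  0.8] w 0.25
plate 201 [[-0.108, -0.17, 0.096], [-0.025, -0.167, 0.101], [0.095, -0.162, 0.104]]
stair 421 ((642.1763916015625, 148.26675415039062), (66.94706726074219, 66.94305419921875), 88.46693420410156) [0.67646974 0.18143736 0.12664251]
stair [([0.635, 0.15, 0.077], 0.9)]
jar_bronze [([0.494, -0.436, -0.002], 0.72)]
ink_dropper [([0.417, -0.366, 0.002], 0.63)]
glue_bottle [([0.565, 0.398, -0.001], 0.68)]
sanding_block [([0.466, 0.339, -0.003], 0.69)]
plate 255 [[-0.101, -0.17, 0.097], [-0.001, -0.166, 0.101], [0.106, -0.163, 0.105]]
stair 557 ((641.660400390625, 147.598876953125), (64.2747802734375, 70.51322937011719), 88.3152847290039) [0.67685872 0.18001759 0.12950515]
stair [([0.638, 0.146, 0.08], 0.89), ([0.489, -0.432, -0.001], 0.7)]
jar_bronze [([0.489, -0.432, -0.002], 0.75)]
ink_dropper [([0.418, -0.362, 0.003], 0.51)]
glue_bottle [([0.562, 0.398, 0.001], 0.88)]
sanding_block [([0.465, 0.344, -0.0], 0.8)]
```

View pics/scene15.png

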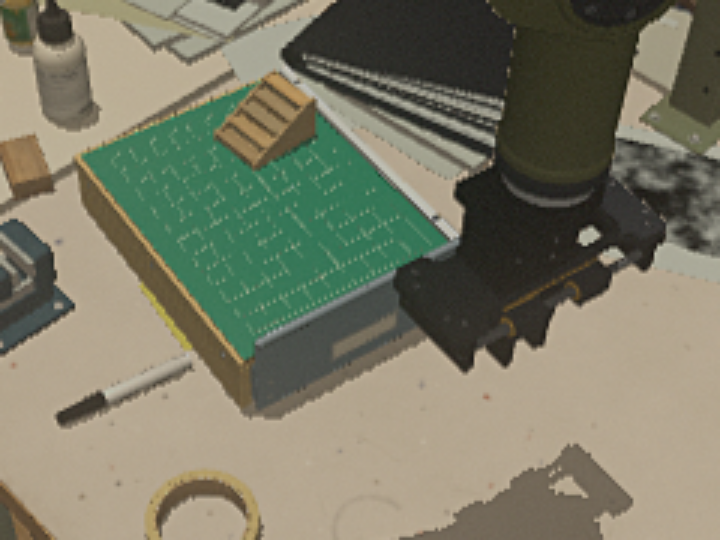

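View pics/top15.png

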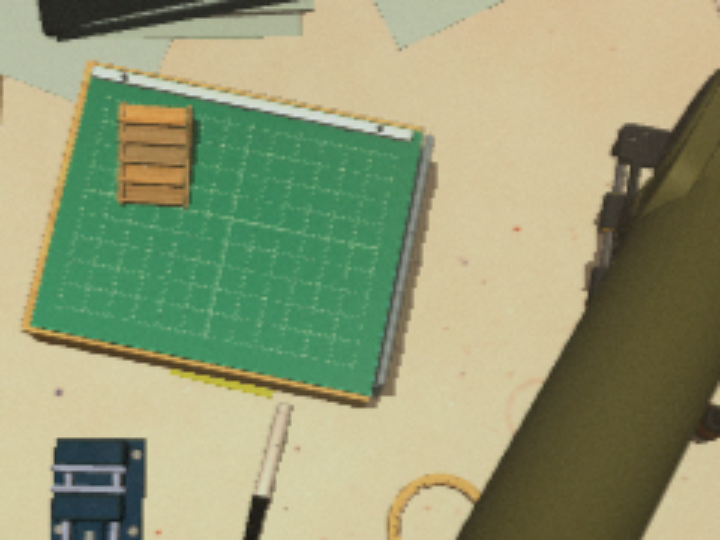

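The tray is shut, with the plate at y = -166.5 mm against -166 mm nominal. The mat is clear apart from the stair, which has not moved, and the gripper is free. I hand in.

```bash
python3 -c "
from bench import job
print(job.close_job())"
```

```text
the job is handed in; nothing more can be done
None
```

I pushed the tray fully open, swept the three offcuts over the mat's edge one at a time, and pushed the tray shut again. I handed the job in at about 19.5 s of the 70 s allowed. No verdict is reported back.

- **Tray:** It was already about 29 mm out at the start. Opening ended against the stop at 12 N, with the plate measured at about -287 mm (fully open is -286). Shutting also ended against the stop at 12 N, with the plate at -166 to -167 mm against -166 nominal.
- **Offcuts:** Just before shutting, all three lay inside the tray at 7–20 mm world height, well below the walls. I could not see them once the tray was shut. At the end the mat and the visible bench beside the tray showed no offcuts.
- **Stair and bystanders:** The stair, ink dropper, glue bottle and sanding block were within about 5 mm of their first measurements, which is the measuring noise. The network missed the bronze jar in the first pictures, so I have no starting measurement for it. The arm never came near it.
- **Gripper:** It was hanging free of everything at hand-in.

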